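Seat a turned blank in the carver's V-cradle and hold it down

TASK

The cupboard door hangs open over the carving cradle: push it fully shut until its catch holds it. Then pick up the turned wooden blank, lay its round middle down into both V-notched saddles of the cradle, the square ends outside them, and press it down firmly, with about a kilo and a half of push, so that it bears on both sloping sides. Finish while still holding it pressed there; leave the bowl, mallet and glue bottle alone.

Things in the scene. Friction and masses are not known exactly. Their poses are not given: they have to be found in the camera images.
- cupboard_door (a joint): opening angle of the cupboard's door, rad: 0 fully shut, grows as it opens; starts 0.8 to 1.35 open. It swings freely until, in the last 0.07 rad, a sprung roller catch resists with up to about 5 N (at door_push); past 0.03 the catch draws the door to 0, its firm stop, and holds it with about 4 N. Let go too early, it springs back past 0.07 rad and may drift farther open.
- cupboard: wooden cupboard fixed on the bench, at the left, 220 mm wide, 150 deep, 305 high. Origin: bench height, middle of its front; -x axis points out of the front (to the bench's middle), +y side is nearer the robot. Drawers (not used) fill the lowest 80 mm. The door above is 220 mm wide, 16 thick, its edges 85 and 297 mm above the bench, hinged on the +y side: open, its outer face looks to the robot.
- door_push (a point): point on the door's outer face, 170 mm from the hinge (50 mm from the free edge), 35 mm below the door's top edge, 262 mm above the bench; moves with the door. x axis: square to the leaf, into it (the way to push); y: along the leaf towards the hinge; z up. A round knob stands 28 mm out of the face, 26 mm nearer the free edge and 92 mm lower.
- door_hinge (a point): point on the hinge edge of the door's outer face, as high as door_push. The upright turning axis is 16 mm from it along its x axis (at the leaf's inner face). Its axes turn with the door, as door_push.
- blank_mid (a point): centre of the turned wooden blank lying on the bench, at the right: round middle 40 mm in diameter, 140 mm long; at each end a square block 44 x 44 x 28 mm (196 mm overall); about 140 to 210 g. x axis: its long axis. On the bench it lies on its square ends, centre 22 mm up. Its middle is free all round.
- blank: the same blank; origin 22 mm from blank_mid, on the underside while it lies on the bench; x along its length.
- cradle_seat (a point): the place of the blank's centre when fully seated in the V-cradle: 54 mm above the bench, midway between the saddles; x axis along the V, level. The cradle is screwed to the bench in front of the cupboard, under the open door: light wooden base 190 x 84 x 14 mm carrying two V-notched saddles (see cheeks).
- cheek_a: fixed: the sloping sides of both saddles at +y of cradle_seat. Origin at bench height under the seat. Each saddle is 28 mm thick (32 to 60 mm from the middle along x), 84 mm wide, 56 mm high; its 90-degree V is 60 mm wide at the top, lowest point 26 mm above the bench. Between the saddles a 64 mm gap, open down to the 14 mm base, leaves room for fingers.
- cheek_b: fixed: the sloping sides of both saddles at -y of cradle_seat, mirror image of cheek_a, same origin. The wood is hard and waxed: a gripped blank that is even half a millimetre off to one side bears on that side alone and pushes the hand sideways, across the V; give way until that side force is gone and both sides carry.
- bowl_mid (a point): bystander: middle of a turned wooden bowl, 90 mm across, 50 mm high; to be left alone.
- mallet_mid (a point): bystander: middle of a round carver's mallet standing on its head, 212 mm high, head 84 mm across; to be left alone.
- glue_mid (a point): bystander: middle of a white glue bottle, 52 mm across, 130 mm high; to be left alone.
There are look-alikes about, which are no part of the job. Of the things like the blank, leave any that is black; of the rest the larger one is meant.

How it is judged:
On the way, in this order (a step that is already met when the one before it is completed fails the run):
1. the cupboard door is shut on its catch (value of joint cupboard_door below 0.02 rad), for 0.3 s.
2. the blank lies in the cradle's V, pressed onto both sides (distance between blank_mid and cradle_seat below 0.013 m and contact force between blank and cheek_a above 3 N and contact force between blank and cheek_b above 3 N), for 0.2 s.
At the end, for the whole second after the job is handed in: Door shut within 0.02 rad; blank's centre within 12 mm of the seat along the V and 3 mm across and in height (4 mm low), axis within 0.05 rad of the V; fingers still hold it (over 4 N) and it bears with over 3 N on each side's cheeks; at rest (value of joint cupboard_door below 0.02 rad and x of blank_mid in the frame of cradle_seat between -0.012 and 0.012 m and y of blank_mid in the frame of cradle_seat between -0.003 and 0.003 m and z of blank_mid in the frame of cradle_seat between -0.004 and 0.003 m and angle between the x axis of blank_mid and the x axis of cradle_seat, either way round below 0.05 rad and contact force between blank and cheek_a above 3 N and contact force between blank and cheek_b above 3 N and contact force between the fingers and blank above 4 N and linear speed of blank below 0.02 m/s); the arm keeps its last pose, push and grip.
It fails at once if the bowl was moved (distance of bowl_mid from where it was at the start of the episode above 0.03 m).
It fails at once if the mallet was moved (distance of mallet_mid from where it was at the start of the episode above 0.03 m).
It fails at once if the glue bottle was moved (distance of glue_mid from where it was at the start of the episode above 0.03 m).
It also fails if it takes over 70 s, if anything falls off the work surface, if the arm or the gripper's body presses on something with over 40 N, if the wrist force passes 120 N, or if a joint passes its speed limit or range.

ROBOT

A 7-joint arm with a two-finger parallel gripper is mounted at the origin on the work surface. World frame = base frame: x ahead of the robot, y to its left, z up, the work surface at z = 0. Lengths are in m, angles in rad, forces in N, time in s.
With the tool pointing down it reaches from about 0.425 to 0.925 m from the base axis. Payload 6.8 kg.
Tool frame: the origin (TCP) lies on the centre line of the jaws, within the pads' length; the fingertips stand 19 mm ahead of it and the grasp point (between the pads) is the TCP; z points along the fingers, y is the line along which they close (so a half turn about z gives the same grasp; the last joint's range is limited). The gripper opens to 85 mm and grips with 20 to 120 N. Pads are 22 mm wide; open, the fingers measure 114 mm over their backs; the gripper's body (76 mm by 85 mm) begins 54 mm behind the grasp point. The pads swing forward as they close: fully open they stand 13 mm farther back than shut.
Start: joints at [-1.231, 0.477, 0.022, 1.555, -0.011, 1.109, -0.083], TCP at [0.292, 0.608, 0.25] pointing down, gripper open.
Joint ranges: [-2.96, 2.96], [-0.34, 2.1], [-1.41, 1.46], [0.24, 2.44], [-1.37, 4.51], [0.17, 1.92], [-2.96, 2.96]. Speed limits (rad/s): [2.39, 2.39, 3.14, 3.14, 3.14, 3.14, 3.14].

INTERFACE

Orientations are given as a rotation vector (axis times angle).
In Python, from bench import r gives the robot as it stands. The module is installed in compiled form; this text tells all that it offers.
- The arm moves only by the tool arm_command, never from a script. Its argument "rows" is a list of rows, each an object of numbers: "fingers": the opening, from -1 (shut) to 1 (fully open); "x", "y", "z": the shift along the tool's x, y, z in m; "ax", "ay", "az": the turn, a rotation vector about the tool's x, y, z in degrees. In form: [{"fingers": .., "x": .., "y": .., "z": .., "ax": .., "ay": .., "az": ..}, ...]. A call has 1 to 10 rows; each row shifts and turns the commanded pose from where the row before left it, along the tool's axes as they then stand; what a row does not reach is not made up. A row lasts 1/12 s, in which the tool goes at most 41.7 mm and 7.16 degrees, less where a joint would pass 70% of its speed; a pose out of reach is approached as far as the arm can. A call is refused whole if a number of a shift passes 0.0417 or a number of a turn 7.16, either way. A call with a gripper value outside its range is refused whole. The fingers move at their own pace and stop on an object; "grip_force" is the grip in N (left out, the last holds). Time passes only in rows, so rows that do not move let the fingers close. It gives the time, the measured TCP pose, the force, the opening and the grip force at its end, in the units of the state.
- r.get_obs(): the state, without advancing time (a new reading comes with each control period).
- r.grab_frame(name): name is "scene" or "side" or "wrist"; returns a dict with "frame" (420x560x3 uint8, red, green, blue), "depth" (420x560 float32, m along the optical axis (not along the pixel's ray), 0 where there is no reading), "K" (3x3 intrinsics, pixels), "world_from_camera" (4x4, takes a point from camera to world coordinates). Camera axes: x right, y down, z forward; pixel columns grow to the right and rows downward; lengths in m; the calibration is good to about 2 mm. A picture is of the moment at which its call begins.
- r.hand_in(): hands the job in; it is judged then, once.
The state is a dict: "clock": time; "joints": joint angles; "qvel": joint speeds; "tau": joint torques, N m; "tcp_pos": TCP position; "orientation": TCP orientation; "contact_force": force on the tool from outside, world axes, zero at the start; "moment": the same for the moment, N m; "grip_width": finger opening in m; "gripper_force": force on a finger pad.
Only numpy, scipy, OpenCV 4.12 (cv2) and the standard library are available. Lean on these libraries where they do the work, as an engineer would, in place of code of your own. Each camera call takes 0.05 s, during which the arm holds its last target. There are 200 camera calls.

## Working session

There is one attempt and no reset: what is moved stays moved. The work goes in short steps, Python scripts to look and compute and a tool call to move; the robot and the scene stay as the last step left them, time stands still between calls to the robot, and variables do not carry over. Pictures are saved under pics/ and viewed, at most 10 in all, crops included, and the job is handed in when it is done.

Besides the shell and the picture viewer there is one more tool, called after "Request:" by a JSON object that holds its "op" and its "data". arm_command: Moves the arm, as the interface text tells. Its arguments: {"type":"object","properties":{"rows":{"type":"array"},"grip_force":{"type":"number"}},"required":["rows"]}

```bash
mkdir -p pics; cat > h.py <<'E'
import numpy as np,cv2
from scipy.spatial.transform import Rotation as R
from bench import r
def grab(n):
    f=r.grab_frame(n); return f['frame'],f['depth'],f['K'],f['world_from_camera']
def cloud(d,K,T):
    v,u=np.mgrid[:d.shape[0],:d.shape[1]]
    p=np.stack([(u-K[0,2])/K[0,0]*d,(v-K[1,2])/K[1,1]*d,d],-1)
    w=p@T[:3,:3].T+T[:3,3]; w[d<=0]=np.nan
    return w
def st():
    o=r.get_obs(); print({k:np.round(o[k],3).tolist() for k in ['clock','tcp_pos','orientation','contact_force','grip_width','gripper_force','joints']}); return o
E
python3 - <<'E'
from h import *
o=st(); print(R.from_rotvec(o['orientation']).as_matrix().round(3))
for n in ['scene','side']:
    f,d,K,T=grab(n); np.savez(n+'.npz',f=f,d=d,K=K,T=T); cv2.imwrite(f'pics/{n}0.png',f[:,:,::-1]); print(n,T.round(2).tolist())
E
```

```text
{'clock': 0.0, 'tcp_pos': [0.292, 0.608, 0.249], 'orientation': [-0.698, -3.063, 0.003], 'contact_force': [0.957, 0.494, 0.372], 'grip_width': 0.086, 'gripper_force': 0.0, 'joints': [-1.231, 0.478, 0.022, 1.556, -0.011, 1.109, -0.083]}
[[-0.901  0.433 -0.001]
 [ 0.433  0.901 -0.002]
 [-0.    -0.002 -1.   ]]
scene [[-0.34, 0.65, -0.68, 1.43], [0.94, 0.23, -0.25, 0.29], [-0.01, -0.72, -0.69, 1.09], [0.0, 0.0, 0.0, 1.0]]
side [[-0.73, 0.5, -0.47, 1.32], [0.69, 0.53, -0.5, 0.74], [-0.0, -0.69, -0.73, 1.38], [0.0, 0.0, 0.0, 1.0]]
```

View pics/scene0.png

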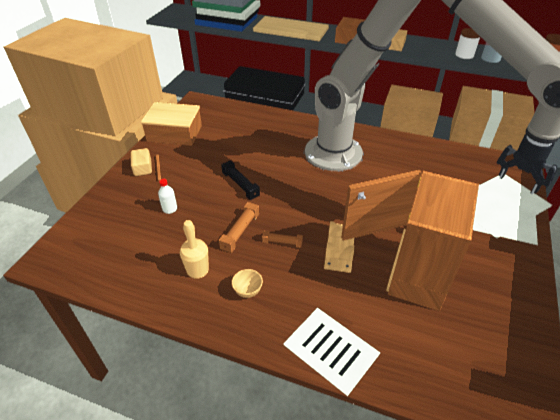

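View pics/side0.png

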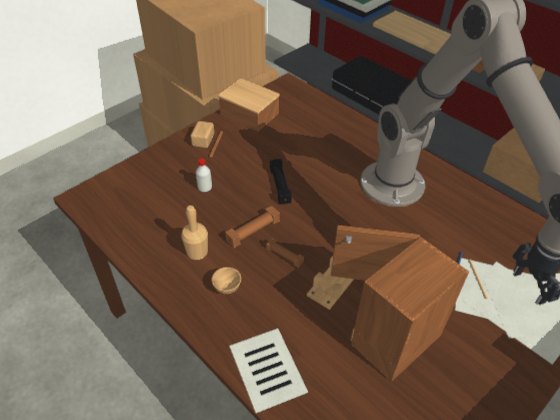

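The scene view shows the blank at about (240,227), a smaller copy at (282,240) and a black one at (240,180). The door is open at (385,200), the cradle is at (340,245), the mallet at (195,255), the bowl at (247,283) and the glue at (168,197). The side view agrees.

```bash
python3 - <<'E'
from h import *
for n in ['scene','side']:
    z=np.load(n+'.npz'); f=z['f']; w=cloud(z['d'],z['K'],z['T']); 
    print(n, 'bench z', np.nanmedian(w[(abs(w[...,2])<.02)][:,2]))
    box=dict(scene=(400,165,490,310),side=(350,235,475,375))[n]
    def sel(b,lo,hi):
        s=w[b[1]:b[3],b[0]:b[2]].reshape(-1,3); return s[(s[:,2]>lo)&(s[:,2]<hi)]
    top=sel(box,.300,.315)
    rc=cv2.minAreaRect(top[:,:2].astype(np.float32)); print('cup top',rc,cv2.boxPoints(rc).round(3).tolist(),np.median(top[:,2]))
    db=dict(scene=(343,165,425,235),side=(330,222,425,285))[n]
    dp=sel(db,.1,.300)
    rc=cv2.minAreaRect(dp[:,:2].astype(np.float32)); print('door',len(dp),cv2.boxPoints(rc).round(3).tolist())
    bb=dict(scene=(215,198,262,252),side=(222,205,284,247))[n]
    b=sel(bb,.012,.06); rc=cv2.minAreaRect(b[:,:2].astype(np.float32)); print('blank',len(b),rc,b[:,2].max())
    t=b[b[:,2]>.036]; rc=cv2.minAreaRect(t[:,:2].astype(np.float32)); print('blank top',len(t),rc, )
    cb=dict(scene=(322,215,358,275),side=(303,255,362,310))[n]
    c=sel(cb,.009,.02);c2=sel(cb,.05,.06);
    print('base',cv2.boxPoints(cv2.minAreaRect(c[:,:2].astype(np.float32))).round(3).tolist())
    print('saddle',len(c2),cv2.boxPoints(cv2.minAreaRect(c2[:,:2].astype(np.float32))).round(3).tolist())
    for k,bx in dict(scene=dict(bowl=(230,268,265,300),mallet=(178,218,212,280),glue=(158,178,180,215)),side={})[n].items():
        s=sel(bx,.01,.25);print(k,np.median(s,0).round(3),s.max(0).round(3))
    q=slice(db[1]-5,db[3]+55),slice(db[0]-40,db[2]+60)
    cv2.imwrite(f'pics/{n}c.png',cv2.resize(f[q][:,:,::-1],None,fx=4,fy=4,interpolation=cv2.INTER_CUBIC))
E
```

```text
scene bench z 0.00165039520069854
cup top ((0.510486364364624, 0.3822702169418335), (0.20327113568782806, 0.22681677341461182), 87.34251403808594) [[0.3919999897480011, 0.28600001335144043], [0.6190000176429749, 0.2750000059604645], [0.628000020980835, 0.4790000021457672], [0.4020000100135803, 0.48899999260902405]] 0.30617683566480436
door 3665 [[0.38999998569488525, 0.3370000123977661], [0.421999990940094, 0.13899999856948853], [0.6539999842643738, 0.17599999904632568], [0.621999979019165, 0.37400001287460327]]
blank 702 ((0.5307881236076355, -0.18320617079734802), (0.047570254653692245, 0.19775529205799103), 85.4149169921875) 0.050902981011141435
blank top 480 ((0.530787467956543, -0.18320611119270325), (0.047570254653692245, 0.19775408506393433), 85.4149169921875)
base [[0.3889999985694885, 0.17599999904632568], [0.40299999713897705, 0.09399999678134918], [0.5920000076293945, 0.12700000405311584], [0.578000009059906, 0.20900000631809235]]
saddle 134 [[0.421999990940094, 0.18299999833106995], [0.4359999895095825, 0.10100000351667404], [0.5580000281333923, 0.12099999934434891], [0.5
[... 632 characters left out ...]
650000214576721, 0.2800000011920929], [0.5239999890327454, 0.44600000977516174]]
blank 805 ((0.5291197299957275, -0.13380785286426544), (0.20345143973827362, 0.16069161891937256), 2.8996617794036865) 0.05215537516151869
blank top 416 ((0.5338437557220459, -0.13695871829986572), (0.1323235183954239, 0.19983084499835968), 85.87006378173828)
base [[0.4440000057220459, 0.2160000056028366], [0.4749999940395355, 0.024000000208616257], [0.6069999933242798, 0.04500000178813934], [0.5759999752044678, 0.23800000548362732]]
saddle 96 [[0.4449999928474426, 0.19099999964237213], [0.4580000042915344, 0.10700000077486038], [0.5590000152587891, 0.12300000339746475], [0.5450000166893005, 0.2070000022649765]]
```

View pics/scenec.png

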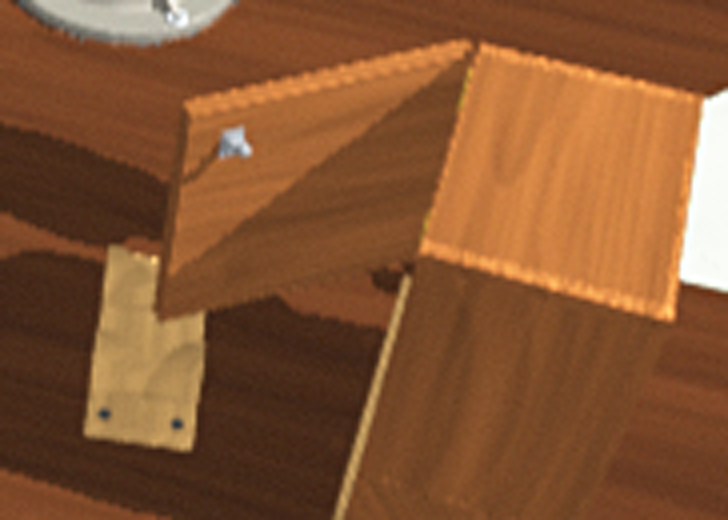

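```bash
python3 - <<'E'
from h import *
z=np.load('scene.npz'); K,T=z['K'],z['T']
def ray(u,v,h):
    d=T[:3,:3]@np.linalg.solve(K,[u,v,1]); return (T[:3,3]+d*(h-T[2,3])/d[2]).round(4)
print('cup corners',[ray(303+a/4,160+b/4,.305)[:2].tolist() for a,b in[(478,45),(425,248),(670,318),(702,98)]])
print('door top',[ray(303+a/4,160+b/4,.297)[:2].tolist() for a,b in[(187,103),(187,113),(470,40),(465,52)]])
w=cloud(z['d'],K,T)
# door inner face plane
s=w[190:225,352:400].reshape(-1,3); s=s[(s[:,2]>.1)&(s[:,2]<.28)&(s[:,1]>.05)&(s[:,1]<.28)]
for _ in range(4):
    c=s.mean(0);n=np.linalg.svd(s-c,full_matrices=0)[2][2];e=(s-c)@n;s=s[abs(e)<max(.003,1.5*e.std())]
print('door plane',c.round(3),n.round(3),len(s),e.std(), 'ext',s.min(0).round(3),s.max(0).round(3))
# top strip of blank with finer segmentation: cyl and blocks
for nm in['scene','side']:
    z=np.load(nm+'.npz');f=z['f'];w=cloud(z['d'],z['K'],z['T'])
    m=(w[...,0]>.4)&(w[...,0]<.65)&(w[...,1]>-.32)&(w[...,1]<-.05)&(w[...,2]>.015)&(w[...,2]<.06)
    k,l,stt,_=cv2.connectedComponentsWithStats(m.astype(np.uint8))
    for i in range(1,k):
        if stt[i,4]>60:
            p=w[l==i]; rc=cv2.minAreaRect(p[:,:2].astype(np.float32)); print(nm,stt[i].tolist(),np.round(rc[0],4),np.round(rc[1],3),round(rc[2],1),'z',np.percentile(p[:,2],95).round(4),cv2.boxPoints(rc).round(3).tolist(), f[l==i].mean(0).round())
            t=p[p[:,2]>.037]
            if len(t)>50:
                c=t[:,:2].mean(0);a=np.linalg.svd(t[:,:2]-c,full_matrices=0)[2][0];print('  top',c,a)
E
```

```text
cup corners [[0.4025, 0.3397], [0.6144, 0.3332], [0.6237, 0.4781], [0.4089, 0.4885]]
door top [[0.522, 0.1617], [0.532, 0.1641], [0.3882, 0.3342], [0.4029, 0.3326]]
door plane [0.483 0.228 0.203] [-0.789 -0.614  0.003] 1249 0.0013406733133467324 ext [0.44  0.171 0.11 ] [0.529 0.28  0.28 ]
scene [219, 202, 40, 48, 688] [ 0.5308 -0.1832] [0.048 0.198] 85.4 z 0.0475 [[0.4300000071525574, -0.19900000095367432], [0.6269999742507935, -0.2150000035762787], [0.6309999823570251, -0.16699999570846558], [0.4339999854564667, -0.15199999511241913]] [191. 119.  62.]
  top [ 0.53647782 -0.1814436 ] [ 0.99572541 -0.09236294]
scene [262, 230, 16, 11, 114] [ 0.5376 -0.0739] [0.046 0.035] 86.3 z 0.0338 [[0.5189999938011169, -0.09600000083446503], [0.5540000200271606, -0.09799999743700027], [0.5569999814033508, -0.052000001072883606], [0.5210000276565552, -0.05000000074505806]] [129.  78.  42.]
side [226, 206, 54, 41, 718] [ 0.5313 -0.1791] [0.05 0.2 ] 85.0 z 0.0467 [[0.42899999022483826, -0.19499999284744263], [0.6290000081062317, -0.21299999952316284], [0.6330000162124634, -0.16300000250339508], [0.4339999854564667, -0.1459999978542328]] [145.  94.  59.]
  top [ 0.53265198 -0.17834048] [ 0.99646461 -0.08401362]
side [267, 239, 14, 13, 100] [ 0.5377 -0.0733] [0.033 0.045] 3.1 z 0.0341 [[0.5199999809265137, -0.052000001072883606], [0.5220000147819519, -0.09700000286102295], [0.5550000071525574, -0.0949999988079071], [0.5529999732971191, -0.05000000074505806]] [97. 65. 42.]
```

Request:
{"op": "arm_command", "data": {"rows": [{"fingers": -1, "z": -0.036, "az": -4}, {"fingers": -1, "z": -0.036, "az": -4}, {"fingers": -1, "z": -0.036, "az": -4}, {"fingers": -1, "z": -0.036, "az": -4}, {"fingers": -1, "z": -0.036, "az": -4}]}}

```text
validation failed for argument at $.ro...
```

Request:
{"op": "arm_command", "data": {"rows": [{"fingers": -1, "x": -0.017, "y": -0.0375}, {"fingers": -1, "x": -0.017, "y": -0.0375}, {"fingers": -1, "x": -0.017, "y": -0.0375}, {"fingers": -1, "x": -0.017, "y": -0.0375}, {"fingers": -1, "x": -0.017, "y": -0.0375}, {"fingers": -1, "x": -0.017, "y": -0.0375}, {"fingers": -1, "x": -0.017, "y": -0.0375}, {"fingers": -1, "x": -0.017, "y": -0.0375}, {"fingers": -1, "x": -0.017, "y": -0.0375}, {"fingers": -1, "x": -0.017, "y": -0.0375}]}}

```text
validation failed for argument at $.ro...
```

Request:
{"op": "arm_command", "data": {"rows": [{"fingers": -1, "x": 0, "y": 0, "z": -0.036, "ax": 0, "ay": 0, "az": -4}, {"fingers": -1, "x": 0, "y": 0, "z": -0.036, "ax": 0, "ay": 0, "az": -4}, {"fingers": -1, "x": 0, "y": 0, "z": -0.036, "ax": 0, "ay": 0, "az": -4}, {"fingers": -1, "x": 0, "y": 0, "z": -0.036, "ax": 0, "ay": 0, "az": -4}, {"fingers": -1, "x": 0, "y": 0, "z": -0.036, "ax": 0, "ay": 0, "az": -4}]}}

```text
clock: 0.52
tcp_pos: [0.2921, 0.608, 0.4316]
orientation: [-0.15, -3.138, 0.001]
contact_force: [0.6, 0.6, -0.4]
grip_width: 0.0259
gripper_force: 0.0
```

Request:
{"op": "arm_command", "data": {"rows": [{"fingers": -1, "x": -0.017, "y": -0.0375, "z": 0, "ax": 0, "ay": 0, "az": 0}, {"fingers": -1, "x": -0.017, "y": -0.0375, "z": 0, "ax": 0, "ay": 0, "az": 0}, {"fingers": -1, "x": -0.017, "y": -0.0375, "z": 0, "ax": 0, "ay": 0, "az": 0}, {"fingers": -1, "x": -0.017, "y": -0.0375, "z": 0, "ax": 0, "ay": 0, "az": 0}, {"fingers": -1, "x": -0.017, "y": -0.0375, "z": 0, "ax": 0, "ay": 0, "az": 0}, {"fingers": -1, "x": -0.017, "y": -0.0375, "z": 0, "ax": 0, "ay": 0, "az": 0}, {"fingers": -1, "x": -0.017, "y": -0.0375, "z": 0, "ax": 0, "ay": 0, "az": 0}, {"fingers": -1, "x": -0.017, "y": -0.0375, "z": 0, "ax": 0, "ay": 0, "az": 0}, {"fingers": -1, "x": -0.017, "y": -0.0375, "z": 0, "ax": 0, "ay": 0, "az": 0}, {"fingers": -1, "x": -0.017, "y": -0.0375, "z": 0, "ax": 0, "ay": 0, "az": 0}]}}

```text
clock: 1.35
tcp_pos: [0.4245, 0.2163, 0.4301]
orientation: [-0.155, -3.137, 0.0]
contact_force: [0.8, -0.1, -0.5]
grip_width: -0.0002
gripper_force: 0.0
```

Request:
{"op": "arm_command", "data": {"rows": [{"fingers": -1, "x": -0.009, "y": -0.0375, "z": 0, "ax": 0, "ay": 0, "az": 0}, {"fingers": -1, "x": -0.009, "y": -0.0375, "z": 0.01, "ax": 0, "ay": 0, "az": 0}, {"fingers": -1, "x": 0, "y": 0, "z": 0.035, "ax": 0, "ay": 0, "az": 0}, {"fingers": -1, "x": 0, "y": 0, "z": 0.035, "ax": 0, "ay": 0, "az": 0}, {"fingers": -1, "x": 0, "y": 0, "z": 0.035, "ax": 0, "ay": 0, "az": 0}, {"fingers": -1, "x": 0, "y": 0, "z": 0.035, "ax": 0, "ay": 0, "az": 0}, {"fingers": -1, "x": 0, "y": 0, "z": 0.015, "ax": 0, "ay": 0, "az": 0}]}}

```text
clock: 1.93
tcp_pos: [0.4324, 0.1408, 0.261]
orientation: [-0.155, -3.132, 0.005]
contact_force: [-0.2, 0.5, -0.7]
grip_width: -0.0001
gripper_force: 0.0
```

```bash
python3 - <<'E'
from h import *
o=st(); Rt=R.from_rotvec(o['orientation']).as_matrix()
H=np.array([.403,.332]);th0=np.radians(-2.3)
p=o['tcp_pos'][:2].copy(); 
for th in [.95,.87,.8,.7,.6,.5,.4,.3,.2,.12,.06,0,-.04]:
    a=th0-th; l=np.array([np.cos(a),np.sin(a)]); n=np.array([-l[1],l[0]])
    q=H-.016*n+.17*l-.016*n
    d=Rt.T@np.array([*(q-p),0]); print(th,q.round(3),d.round(4)[:2]); p=q
E
```

```text
{'clock': 1.933, 'tcp_pos': [0.432, 0.141, 0.261], 'orientation': [-0.155, -3.132, 0.005], 'contact_force': [-0.155, 0.539, -0.75], 'grip_width': -0.0, 'gripper_force': 0.0, 'joints': [-0.692, 0.095, 0.258, 2.057, -0.029, 0.999, 1.052]}
0.95 [0.47  0.172] [-0.0338  0.035 ]
0.87 [0.482 0.178] [-0.0119  0.007 ]
0.8 [0.493 0.184] [-0.0099  0.0069]
0.7 [0.507 0.194] [-0.0133  0.0111]
0.6 [0.52  0.205] [-0.0121  0.0123]
0.5 [0.532 0.217] [-0.0108  0.0135]
0.4 [0.543 0.231] [-0.0094  0.0145]
0.3 [0.553 0.245] [-0.0079  0.0154]
0.2 [0.561 0.26 ] [-0.0064  0.0161]
0.12 [0.566 0.273] [-0.0039  0.0133]
0.06 [0.569 0.283] [-0.0022  0.0101]
0 [0.572 0.293] [-0.0016  0.0102]
-0.04 [0.573 0.3  ] [-0.0007  0.0069]
```

Request:
{"op": "arm_command", "data": {"rows": [{"fingers": -1, "x": -0.017, "y": 0.0175, "z": 0, "ax": 0, "ay": 0, "az": 0}, {"fingers": -1, "x": -0.017, "y": 0.0175, "z": -0.002, "ax": 0, "ay": 0, "az": 0}, {"fingers": -1, "x": -0.006, "y": 0.0035, "z": 0, "ax": 0, "ay": 0, "az": 0}, {"fingers": -1, "x": -0.006, "y": 0.0035, "z": 0, "ax": 0, "ay": 0, "az": 0}, {"fingers": -1, "x": -0.005, "y": 0.0035, "z": 0, "ax": 0, "ay": 0, "az": 0}, {"fingers": -1, "x": -0.005, "y": 0.0035, "z": 0, "ax": 0, "ay": 0, "az": 0}, {"fingers": -1, "x": -0.0066, "y": 0.0055, "z": 0, "ax": 0, "ay": 0, "az": 0}, {"fingers": -1, "x": -0.0066, "y": 0.0055, "z": 0, "ax": 0, "ay": 0, "az": 0}, {"fingers": -1, "x": -0.006, "y": 0.006, "z": 0, "ax": 0, "ay": 0, "az": 0}, {"fingers": -1, "x": -0.006, "y": 0.006, "z": 0, "ax": 0, "ay": 0, "az": 0}]}}

```text
clock: 2.77
tcp_pos: [0.5235, 0.2063, 0.2674]
orientation: [0.155, 3.138, 0.0]
contact_force: [-0.8, -0.7, -0.5]
grip_width: 0.0003
gripper_force: 0.0
```

Request:
{"op": "arm_command", "data": {"rows": [{"fingers": -1, "x": -0.0055, "y": 0.0068, "z": 0, "ax": 0, "ay": 0, "az": 0}, {"fingers": -1, "x": -0.0055, "y": 0.0068, "z": 0, "ax": 0, "ay": 0, "az": 0}, {"fingers": -1, "x": -0.0047, "y": 0.0072, "z": 0, "ax": 0, "ay": 0, "az": 0}, {"fingers": -1, "x": -0.0047, "y": 0.0072, "z": 0, "ax": 0, "ay": 0, "az": 0}, {"fingers": -1, "x": -0.004, "y": 0.0077, "z": 0, "ax": 0, "ay": 0, "az": 0}, {"fingers": -1, "x": -0.004, "y": 0.0077, "z": 0, "ax": 0, "ay": 0, "az": 0}, {"fingers": -1, "x": -0.003, "y": 0.008, "z": 0, "ax": 0, "ay": 0, "az": 0}, {"fingers": -1, "x": -0.003, "y": 0.008, "z": 0, "ax": 0, "ay": 0, "az": 0}, {"fingers": -1, "x": -0.002, "y": 0.0067, "z": 0, "ax": 0, "ay": 0, "az": 0}, {"fingers": -1, "x": -0.002, "y": 0.0067, "z": 0, "ax": 0, "ay": 0, "az": 0}]}}

```text
clock: 3.6
tcp_pos: [0.5682, 0.2743, 0.2673]
orientation: [-0.155, -3.137, 0.003]
contact_force: [-5.6, -8.5, 7.7]
grip_width: 0.0002
gripper_force: 0.0
```

```bash
python3 - <<'E'
from h import *
st(); f,d,K,T=grab('scene'); cv2.imwrite('pics/s1.png',f[:,:,::-1])
E
```

```text
{'clock': 3.6, 'tcp_pos': [0.568, 0.274, 0.267], 'orientation': [-0.155, -3.137, 0.003], 'contact_force': [-5.568, -8.453, 7.727], 'grip_width': 0.0, 'gripper_force': 0.0, 'joints': [-0.729, 0.395, 0.242, 1.66, -0.103, 1.101, 1.013]}
```

View pics/s1.png

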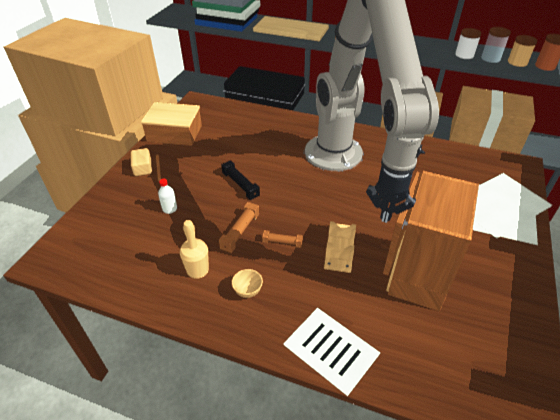

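The door is almost shut, with a thin gap visible at about (400,235). I'll push on.

Request:
{"op": "arm_command", "data": {"rows": [{"fingers": -1, "x": -0.001, "y": 0.005, "z": -0.001, "ax": 0, "ay": 0, "az": 0}, {"fingers": -1, "x": -0.001, "y": 0.005, "z": 0, "ax": 0, "ay": 0, "az": 0}, {"fingers": -1, "x": 0, "y": 0.005, "z": 0, "ax": 0, "ay": 0, "az": 0}, {"fingers": -1, "x": 0, "y": 0.003, "z": 0, "ax": 0, "ay": 0, "az": 0}, {"fingers": -1, "x": 0, "y": 0, "z": 0, "ax": 0, "ay": 0, "az": 0}]}}

```text
clock: 4.07
tcp_pos: [0.5728, 0.2852, 0.2688]
orientation: [-0.164, -3.136, 0.014]
contact_force: [-2.1, -17.9, 7.5]
grip_width: -0.0001
gripper_force: 0.0
```

Request:
{"op": "arm_command", "data": {"rows": [{"fingers": -1, "x": 0, "y": 0.003, "z": 0, "ax": 0, "ay": 0, "az": 0}, {"fingers": -1, "x": 0, "y": 0, "z": 0, "ax": 0, "ay": 0, "az": 0}, {"fingers": -1, "x": 0, "y": 0, "z": 0, "ax": 0, "ay": 0, "az": 0}, {"fingers": -1, "x": 0, "y": 0, "z": 0, "ax": 0, "ay": 0, "az": 0}]}}

```text
clock: 4.4
tcp_pos: [0.5755, 0.289, 0.2706]
orientation: [0.166, 3.133, -0.007]
contact_force: [0.7, -15.1, 13.7]
grip_width: 0.0002
gripper_force: 6.0
```

Request:
{"op": "arm_command", "data": {"rows": [{"fingers": -1, "x": 0, "y": -0.01, "z": 0, "ax": 0, "ay": 0, "az": 0}, {"fingers": -1, "x": 0, "y": -0.015, "z": 0, "ax": 0, "ay": 0, "az": 0}, {"fingers": 1, "x": 0.015, "y": -0.038, "z": -0.02, "ax": 0, "ay": 0, "az": 0}, {"fingers": 1, "x": 0.02, "y": -0.038, "z": -0.02, "ax": 0, "ay": 0, "az": 0}, {"fingers": 1, "x": 0.02, "y": -0.038, "z": -0.02, "ax": 0, "ay": 0, "az": 0}, {"fingers": 1, "x": 0.02, "y": -0.01, "z": -0.02, "ax": 0, "ay": 0, "az": 0}, {"fingers": 1, "x": 0.01, "y": 0, "z": 0, "ax": 0, "ay": 0, "az": 0}]}}

```text
clock: 4.98
tcp_pos: [0.48, 0.1637, 0.3454]
orientation: [0.163, 3.133, 0.005]
contact_force: [0.6, -0.6, 0.2]
grip_width: 0.0603
gripper_force: 0.0
```

```bash
python3 - <<'E'
from h import *
st()
f,d,K,T=grab('scene'); cv2.imwrite('pics/s2.png',cv2.resize(f[150:310,290:500][:,:,::-1],None,fx=3,fy=3,interpolation=cv2.INTER_CUBIC))
g,d,K,T=grab('wrist'); np.savez('wr.npz',f=g,d=d,K=K,T=T);cv2.imwrite('pics/w2.png',g[:,:,::-1]); print(T.round(3).tolist())
E
```

```text
{'clock': 4.983, 'tcp_pos': [0.48, 0.164, 0.345], 'orientation': [0.163, 3.133, 0.005], 'contact_force': [0.625, -0.613, 0.172], 'grip_width': 0.06, 'gripper_force': 0.0, 'joints': [-0.696, 0.106, 0.269, 1.844, -0.031, 1.19, 1.05]}
[[0.1, 0.954, 0.282, 0.407], [0.995, -0.098, -0.024, 0.173], [0.004, 0.283, -0.959, 0.466], [0.0, 0.0, 0.0, 1.0]]
```

View pics/s2.png

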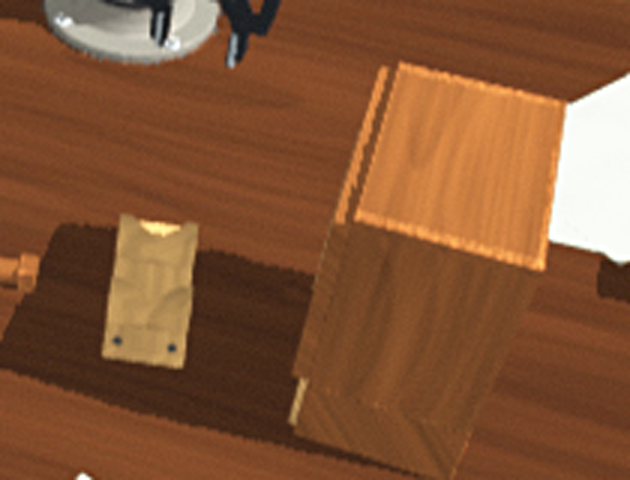

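View pics/w2.png

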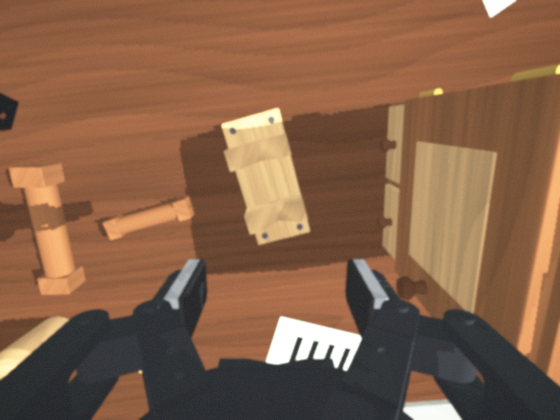

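The door lies parallel and shut. In the crop its edge (380,68)-(337,222) matches the cupboard edge (397,65)-(355,217). The wrist view shows the cradle at about (265,175) and the blank at (48,230).

```bash
cat > cr.py <<'E'
from h import *
def fit(w,lab):
    m=(w[...,0]>.36)&(w[...,0]<.62)&(w[...,1]>.07)&(w[...,1]<.235)
    for lo,hi in[(.009,.06),(.009,.019),(.050,.061)]:
        mm=(m&(w[...,2]>lo)&(w[...,2]<hi)).astype(np.uint8); 
        k,l,s,_=cv2.connectedComponentsWithStats(mm)
        p=np.concatenate([w[l==i] for i in range(1,k) if s[i,4]>15])
        rc=cv2.minAreaRect(p[:,:2].astype(np.float32)); print(lab,lo,len(p),np.round(rc[0],4),np.round(rc[1],4),round(rc[2],2))
def blank(w,lab):
    m=((w[...,0]>.4)&(w[...,0]<.66)&(w[...,1]>-.25)&(w[...,1]<-.12)&(w[...,2]>.013)&(w[...,2]<.06)).astype(np.uint8)
    k,l,s,_=cv2.connectedComponentsWithStats(m); i=1+s[1:,4].argmax(); p=w[l==i]; rc=cv2.minAreaRect(p[:,:2].astype(np.float32)); print(lab,'blank',len(p),np.round(rc[0],4),np.round(rc[1],4),round(rc[2],2))
E
python3 - <<'E'
from cr import *
z=np.load('wr.npz'); w=cloud(z['d'],z['K'],z['T']); fit(w,'wrist'); blank(w,'wrist')
b=w[(abs(w[...,2])<.012)&(w[...,0]>.35)]; print('wrist bench z',np.median(b[:,2]))
for n in['scene','side']:
    f,d,K,T=grab(n); w=cloud(d,K,T); fit(w,n)
E
```

```text
wrist 0.009 7425 [0.4892 0.1534] [0.1903 0.0842] 9.48
wrist 0.009 4642 [0.4892 0.1535] [0.1903 0.084 ] 9.51
wrist 0.05 1056 [0.4892 0.1534] [0.1202 0.0841] 9.54
wrist blank 4647 [ 0.5291 -0.1814] [0.0457 0.1966] 84.85
wrist bench z -0.0010307403883464406
scene 0.009 1218 [0.4905 0.1524] [0.1977 0.084 ] 9.39
scene 0.009 550 [0.4907 0.1519] [0.1977 0.0837] 9.84
scene 0.05 175 [0.4896 0.152 ] [0.1243 0.0831] 9.25
side 0.009 1407 [0.4913 0.1547] [0.1961 0.0874] 9.62
side 0.009 694 [0.4914 0.1549] [0.1959 0.0865] 9.91
side 0.05 172 [0.4904 0.1542] [0.124  0.0868] 9.63
```

Request:
{"op": "arm_command", "data": {"rows": [{"fingers": 1, "x": -0.008, "y": -0.034, "z": 0, "ax": 0, "ay": 0, "az": -0.8}, {"fingers": 1, "x": -0.008, "y": -0.034, "z": 0, "ax": 0, "ay": 0, "az": 0}, {"fingers": 1, "x": -0.008, "y": -0.034, "z": 0, "ax": 0, "ay": 0, "az": 0}, {"fingers": 1, "x": -0.008, "y": -0.034, "z": 0, "ax": 0, "ay": 0, "az": 0}, {"fingers": 1, "x": -0.008, "y": -0.034, "z": 0, "ax": 0, "ay": 0, "az": 0}, {"fingers": 1, "x": -0.008, "y": -0.034, "z": 0, "ax": 0, "ay": 0, "az": 0}, {"fingers": 1, "x": -0.008, "y": -0.034, "z": 0, "ax": 0, "ay": 0, "az": 0}, {"fingers": 1, "x": -0.008, "y": -0.034, "z": 0, "ax": 0, "ay": 0, "az": 0}, {"fingers": 1, "x": -0.008, "y": -0.034, "z": 0, "ax": 0, "ay": 0, "az": 0}, {"fingers": 1, "x": -0.008, "y": -0.034, "z": 0, "ax": 0, "ay": 0, "az": 0}]}}

```text
clock: 6.02
tcp_pos: [0.5316, -0.1799, 0.3404]
orientation: [-0.131, -3.137, 0.001]
contact_force: [0.1, 0.6, -1.4]
grip_width: 0.0855
gripper_force: 0.0
```

Request:
{"op": "arm_command", "data": {"rows": [{"fingers": 1, "x": 0, "y": 0, "z": 0.04, "ax": 0, "ay": 0, "az": 0}, {"fingers": 1, "x": 0, "y": 0, "z": 0.04, "ax": 0, "ay": 0, "az": 0}, {"fingers": 1, "x": 0, "y": 0, "z": 0.04, "ax": 0, "ay": 0, "az": 0}, {"fingers": 1, "x": 0, "y": 0, "z": 0.02, "ax": 0, "ay": 0, "az": 0}, {"fingers": 1, "x": 0, "y": 0, "z": 0, "ax": 0, "ay": 0, "az": 0}, {"fingers": 1, "x": 0, "y": 0, "z": 0, "ax": 0, "ay": 0, "az": 0}]}}

```text
clock: 6.52
tcp_pos: [0.5306, -0.1785, 0.2002]
orientation: [-0.132, -3.135, 0.001]
contact_force: [-0.3, 0.9, 0.2]
grip_width: 0.0858
gripper_force: 0.0
```

```bash
python3 - <<'E'
from cr import *
o=st(); print(R.from_rotvec(o['orientation']).as_matrix().round(4).tolist())
g,d,K,T=grab('wrist'); w=cloud(d,K,T); blank(w,'wrist'); cv2.imwrite('pics/w3.png',g[:,:,::-1])
b=w[(abs(w[...,2])<.012)&(w[...,0]>.35)]; print('bench z',np.median(b[:,2]))
E
```

```text
{'clock': 6.517, 'tcp_pos': [0.531, -0.178, 0.2], 'orientation': [-0.132, -3.135, 0.001], 'contact_force': [-0.279, 0.868, 0.188], 'grip_width': 0.086, 'gripper_force': 0.0, 'joints': [-0.184, 0.374, 0.501, 1.909, -0.221, 0.917, 1.911]}
[[-0.9965, 0.084, -0.0039], [0.084, 0.9965, -0.0005], [0.0039, -0.0009, -1.0]]
wrist blank 8721 [ 0.5299 -0.1819] [0.0442 0.1967] 84.93
bench z -0.0009328387709503505
```

View pics/w3.png

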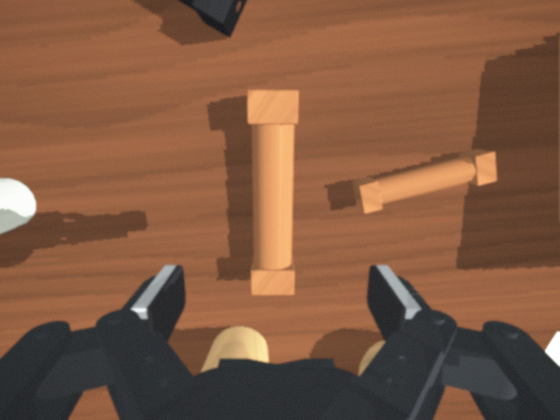

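The blank is centred at px (273,190), between the fingers, and the small copy's end at (358,195) is clear. I'll descend.

Request:
{"op": "arm_command", "data": {"rows": [{"fingers": 1, "x": 0, "y": -0.0035, "z": 0.03, "ax": 0, "ay": 0, "az": 0}, {"fingers": 1, "x": 0, "y": 0, "z": 0.035, "ax": 0, "ay": 0, "az": 0}, {"fingers": 1, "x": 0, "y": 0, "z": 0.035, "ax": 0, "ay": 0, "az": 0}, {"fingers": 1, "x": 0, "y": 0, "z": 0.03, "ax": 0, "ay": 0, "az": 0}, {"fingers": 1, "x": 0, "y": 0, "z": 0.025, "ax": 0, "ay": 0, "az": 0}, {"fingers": 1, "x": 0, "y": 0, "z": 0.015, "ax": 0, "ay": 0, "az": 0}, {"fingers": 1, "x": 0, "y": 0, "z": 0.004, "ax": 0, "ay": 0, "az": 0}, {"fingers": 1, "x": 0, "y": 0, "z": 0, "ax": 0, "ay": 0, "az": 0}]}}

```text
clock: 7.23
tcp_pos: [0.5317, -0.1823, 0.0283]
orientation: [0.132, 3.138, -0.0]
contact_force: [0.4, 0.1, 0.7]
grip_width: 0.0854
gripper_force: 0.0
```

Request:
{"op": "arm_command", "data": {"rows": [{"fingers": -1, "x": 0, "y": 0, "z": 0, "ax": 0, "ay": 0, "az": 0}, {"fingers": -1, "x": 0, "y": 0, "z": 0, "ax": 0, "ay": 0, "az": 0}, {"fingers": -1, "x": 0, "y": 0, "z": 0, "ax": 0, "ay": 0, "az": 0}, {"fingers": -1, "x": 0, "y": 0, "z": 0, "ax": 0, "ay": 0, "az": 0}, {"fingers": -1, "x": 0, "y": 0, "z": 0, "ax": 0, "ay": 0, "az": 0}, {"fingers": -1, "x": 0, "y": 0, "z": 0, "ax": 0, "ay": 0, "az": 0}, {"fingers": -1, "x": 0, "y": 0, "z": 0, "ax": 0, "ay": 0, "az": 0}, {"fingers": -1, "x": 0, "y": 0, "z": 0, "ax": 0, "ay": 0, "az": 0}], "grip_force": 80}}

```text
clock: 7.9
tcp_pos: [0.5315, -0.1824, 0.0293]
orientation: [0.133, 3.136, 0.0]
contact_force: [-2.0, 0.2, 9.3]
grip_width: 0.0377
gripper_force: 79.4
```

Request:
{"op": "arm_command", "data": {"rows": [{"fingers": 0.4, "x": 0, "y": 0, "z": 0, "ax": 0, "ay": 0, "az": 0}, {"fingers": 0.4, "x": 0, "y": 0, "z": 0, "ax": 0, "ay": 0, "az": 0}, {"fingers": 0.4, "x": 0, "y": 0, "z": 0.003, "ax": 0, "ay": 0, "az": 0}, {"fingers": 0.4, "x": 0, "y": 0, "z": 0.003, "ax": 0, "ay": 0, "az": 0}, {"fingers": 0.4, "x": 0, "y": 0, "z": 0, "ax": 0, "ay": 0, "az": 0}, {"fingers": 0.4, "x": 0, "y": 0, "z": 0, "ax": 0, "ay": 0, "az": 0}]}}

```text
clock: 8.4
tcp_pos: [0.5301, -0.1821, 0.0214]
orientation: [-0.133, -3.138, -0.0]
contact_force: [0.1, -0.1, 1.0]
grip_width: 0.0599
gripper_force: 0.0
```

Request:
{"op": "arm_command", "data": {"rows": [{"fingers": -1, "x": 0, "y": 0, "z": 0, "ax": 0, "ay": 0, "az": 0}, {"fingers": -1, "x": 0, "y": 0, "z": 0, "ax": 0, "ay": 0, "az": 0}, {"fingers": -1, "x": 0, "y": 0, "z": 0, "ax": 0, "ay": 0, "az": 0}, {"fingers": -1, "x": 0, "y": 0, "z": 0, "ax": 0, "ay": 0, "az": 0}, {"fingers": -1, "x": 0, "y": 0, "z": 0, "ax": 0, "ay": 0, "az": 0}, {"fingers": -1, "x": 0, "y": 0, "z": 0, "ax": 0, "ay": 0, "az": 0}, {"fingers": -1, "x": 0, "y": 0, "z": 0, "ax": 0, "ay": 0, "az": 0}]}}

```text
clock: 8.98
tcp_pos: [0.5305, -0.1823, 0.0221]
orientation: [0.133, 3.138, 0.0]
contact_force: [-0.7, -0.4, 5.5]
grip_width: 0.0383
gripper_force: 80.1
```

Request:
{"op": "arm_command", "data": {"rows": [{"fingers": -1, "x": 0, "y": 0, "z": -0.02, "ax": 0, "ay": 0, "az": 0}, {"fingers": -1, "x": 0, "y": 0, "z": -0.03, "ax": 0, "ay": 0, "az": 0}, {"fingers": -1, "x": 0, "y": 0, "z": -0.03, "ax": 0, "ay": 0, "az": 0}, {"fingers": -1, "x": 0, "y": 0, "z": -0.03, "ax": 0, "ay": 0, "az": 0}, {"fingers": -1, "x": 0, "y": 0, "z": 0, "ax": 0, "ay": 0, "az": 0}]}}

```text
clock: 9.4
tcp_pos: [0.5334, -0.1834, 0.1366]
orientation: [0.134, 3.131, -0.002]
contact_force: [1.6, -0.2, -1.6]
grip_width: 0.0382
gripper_force: 80.7
```

Request:
{"op": "arm_command", "data": {"rows": [{"fingers": -1, "x": 0.007, "y": 0.0331, "z": 0, "ax": 0, "ay": 0, "az": 0}, {"fingers": -1, "x": 0.007, "y": 0.0331, "z": 0, "ax": 0, "ay": 0, "az": 0}, {"fingers": -1, "x": 0.007, "y": 0.0331, "z": 0, "ax": 0, "ay": 0, "az": 0}, {"fingers": -1, "x": 0.007, "y": 0.0331, "z": 0, "ax": 0, "ay": 0, "az": 0}, {"fingers": -1, "x": 0.007, "y": 0.0331, "z": 0, "ax": 0, "ay": 0, "az": 0}, {"fingers": -1, "x": 0.007, "y": 0.0331, "z": 0, "ax": 0, "ay": 0, "az": 0}, {"fingers": -1, "x": 0.007, "y": 0.0331, "z": 0, "ax": 0, "ay": 0, "az": 0}, {"fingers": -1, "x": 0.007, "y": 0.0331, "z": 0, "ax": 0, "ay": 0, "az": 0}, {"fingers": -1, "x": 0.007, "y": 0.0331, "z": 0, "ax": 0, "ay": 0, "az": 0}, {"fingers": -1, "x": 0.007, "y": 0.0331, "z": 0, "ax": 0, "ay": 0, "az": 0}]}}

```text
clock: 10.23
tcp_pos: [0.4877, 0.1551, 0.131]
orientation: [-0.133, -3.138, 0.001]
contact_force: [0.7, -0.4, -2.0]
grip_width: 0.0379
gripper_force: 80.8
```

Request:
{"op": "arm_command", "data": {"rows": [{"fingers": -1, "x": 0, "y": 0, "z": 0, "ax": 0, "ay": 0, "az": -4.8}, {"fingers": -1, "x": 0, "y": 0, "z": 0, "ax": 0, "ay": 0, "az": -4.8}, {"fingers": -1, "x": 0, "y": 0, "z": 0, "ax": 0, "ay": 0, "az": -4.8}, {"fingers": -1, "x": 0, "y": 0, "z": 0, "ax": 0, "ay": 0, "az": 0}, {"fingers": -1, "x": 0, "y": 0, "z": 0, "ax": 0, "ay": 0, "az": 0}]}}

```text
clock: 10.65
tcp_pos: [0.4883, 0.1533, 0.1311]
orientation: [0.257, -3.13, 0.0]
contact_force: [-0.1, 0.2, -2.5]
grip_width: 0.0381
gripper_force: 80.9
```

```bash
cat > held.py <<'E'
from cr import *
def held(zc,names=('scene','side','wrist')):
    o=st(); Rm=R.from_rotvec(o['orientation']).as_matrix(); print('R',Rm.round(4).tolist())
    for n in names:
        g,d,K,T=grab(n); w=cloud(d,K,T); t=o['tcp_pos']
        # blank in tool frame, ends only (|x|>35mm)
        q=(w-t)@Rm; m=(abs(q[...,0])<.115)&(abs(q[...,0])>.03)&(abs(q[...,1])<.04)&(abs(q[...,2])<.04)
        c=m&(abs(q[...,0])<.062); b=m&(abs(q[...,0])>.066)
        for nm,mm in(('all',m),('blocks+',b&(q[...,0]>0)),('blocks-',b&(q[...,0]<0))):
            p=q[mm]
            if len(p)>30: print(n,nm,len(p),'lo',np.percentile(p,1,0).round(4),'hi',np.percentile(p,99,0).round(4))
        cv2.imwrite(f'pics/h_{n}_{o["clock"]:.1f}.png',g[:,:,::-1])
E
python3 -c "
from held import *
held(0)"; ls pics
```

```text
{'clock': 10.65, 'tcp_pos': [0.488, 0.153, 0.131], 'orientation': [0.257, -3.13, 0.0], 'contact_force': [-0.06, 0.249, -2.453], 'grip_width': 0.038, 'gripper_force': 80.898, 'joints': [-0.727, 0.385, 0.369, 2.068, -0.206, 0.724, 1.508]}
R [[-0.9866, -0.1632, -0.001], [-0.1632, 0.9866, -0.0003], [0.001, -0.0001, -1.0]]
scene all 372 lo [-0.1002 -0.0228 -0.027 ] hi [-0.0304  0.0199  0.0202]
scene blocks- 260 lo [-0.1004 -0.0231 -0.0272] hi [-0.0692  0.0199  0.0204]
side all 514 lo [-0.1006 -0.0199 -0.0262] hi [0.0966 0.0238 0.0205]
side blocks+ 80 lo [ 0.0679  0.002  -0.0259] hi [0.0976 0.0242 0.0177]
side blocks- 283 lo [-0.1009 -0.0206 -0.0266] hi [-0.0666  0.0234  0.0213]
wrist all 25398 lo [ 0.0309 -0.0205 -0.0225] hi [ 0.0977  0.0213 -0.0062]
wrist blocks+ 15463 lo [ 0.0665 -0.0208 -0.0226] hi [ 0.0979  0.0217 -0.0107]
h_scene_10.7.png
h_side_10.7.png
h_wrist_10.7.png
s1.png
s2.png
scene0.png
scenec.png
side0.png
sidec.png
w2.png
w3.png
```

Request:
{"op": "arm_command", "data": {"rows": [{"fingers": -1, "x": 0, "y": 0, "z": 0.02, "ax": 0, "ay": 0, "az": 0}, {"fingers": -1, "x": 0, "y": 0, "z": 0.02, "ax": 0, "ay": 0, "az": 0}, {"fingers": -1, "x": 0, "y": 0, "z": 0.015, "ax": 0, "ay": 0, "az": 0}, {"fingers": -1, "x": 0, "y": 0, "z": 0.007, "ax": 0, "ay": 0, "az": 0}, {"fingers": -1, "x": 0, "y": 0, "z": 0.005, "ax": 0, "ay": 0, "az": 0}, {"fingers": -1, "x": 0, "y": 0, "z": 0.005, "ax": 0, "ay": 0, "az": 0}, {"fingers": -1, "x": 0, "y": 0, "z": 0, "ax": 0, "ay": 0, "az": 0}]}}

```text
clock: 11.38
tcp_pos: [0.4887, 0.1535, 0.0595]
orientation: [0.261, -3.13, 0.0]
contact_force: [0.2, -0.1, -2.3]
grip_width: 0.038
gripper_force: 80.9
```

Request:
{"op": "arm_command", "data": {"rows": [{"fingers": -1, "x": 0, "y": 0, "z": 0.002, "ax": 0, "ay": 0, "az": 0}, {"fingers": -1, "x": 0, "y": 0, "z": 0.001, "ax": 0, "ay": 0, "az": 0}, {"fingers": -1, "x": 0, "y": 0, "z": 0, "ax": 0, "ay": 0, "az": 0}]}}

```text
clock: 11.63
tcp_pos: [0.489, 0.1537, 0.0571]
orientation: [-0.261, 3.13, 0.001]
contact_force: [0.4, -0.1, -1.9]
grip_width: 0.0383
gripper_force: 80.9
```

Request:
{"op": "arm_command", "data": {"rows": [{"fingers": -1, "x": 0, "y": 0, "z": 0.001, "ax": 0, "ay": 0, "az": 0}, {"fingers": -1, "x": 0, "y": 0, "z": 0.001, "ax": 0, "ay": 0, "az": 0}, {"fingers": -1, "x": 0, "y": 0, "z": 0, "ax": 0, "ay": 0, "az": 0}]}}

```text
clock: 11.88
tcp_pos: [0.4887, 0.1536, 0.0548]
orientation: [-0.261, 3.131, 0.0]
contact_force: [-1.0, -0.3, -1.8]
grip_width: 0.0382
gripper_force: 80.9
```

Request:
{"op": "arm_command", "data": {"rows": [{"fingers": -1, "x": 0, "y": 0, "z": 0.001, "ax": 0, "ay": 0, "az": 0}, {"fingers": -1, "x": 0, "y": 0, "z": 0, "ax": 0, "ay": 0, "az": 0}, {"fingers": -1, "x": 0, "y": 0, "z": 0, "ax": 0, "ay": 0, "az": 0}]}}

```text
clock: 12.13
tcp_pos: [0.489, 0.1534, 0.0541]
orientation: [-0.262, 3.13, -0.0]
contact_force: [-1.0, -0.4, 2.8]
grip_width: 0.0378
gripper_force: 81.6
```

Request:
{"op": "arm_command", "data": {"rows": [{"fingers": -1, "x": 0, "y": 0, "z": 0.001, "ax": 0, "ay": 0, "az": 0}, {"fingers": -1, "x": 0, "y": 0, "z": 0, "ax": 0, "ay": 0, "az": 0}, {"fingers": -1, "x": 0, "y": 0, "z": 0, "ax": 0, "ay": 0, "az": 0}]}}

```text
clock: 12.38
tcp_pos: [0.489, 0.1534, 0.0539]
orientation: [-0.261, 3.13, 0.001]
contact_force: [-4.4, -1.9, 15.2]
grip_width: 0.0381
gripper_force: 83.1
```

Request:
{"op": "arm_command", "data": {"rows": [{"fingers": -1, "x": 0, "y": 0, "z": 0.001, "ax": 0, "ay": 0, "az": 0}, {"fingers": -1, "x": 0, "y": 0, "z": 0, "ax": 0, "ay": 0, "az": 0}, {"fingers": -1, "x": 0, "y": 0, "z": 0, "ax": 0, "ay": 0, "az": 0}]}}

```text
clock: 12.63
tcp_pos: [0.4891, 0.1534, 0.0538]
orientation: [-0.261, 3.13, 0.002]
contact_force: [-8.2, -2.8, 27.5]
grip_width: 0.0381
gripper_force: 84.4
```

Request:
{"op": "arm_command", "data": {"rows": [{"fingers": -1, "x": 0, "y": 0, "z": -0.0008, "ax": 0, "ay": 0, "az": 0}, {"fingers": -1, "x": 0, "y": 0, "z": 0, "ax": 0, "ay": 0, "az": 0}, {"fingers": -1, "x": 0, "y": 0, "z": 0, "ax": 0, "ay": 0, "az": 0}, {"fingers": -1, "x": 0, "y": 0, "z": 0, "ax": 0, "ay": 0, "az": 0}, {"fingers": -1, "x": 0, "y": 0, "z": 0, "ax": 0, "ay": 0, "az": 0}, {"fingers": -1, "x": 0, "y": 0, "z": 0, "ax": 0, "ay": 0, "az": 0}]}}

```text
clock: 13.13
tcp_pos: [0.4891, 0.1534, 0.0539]
orientation: [-0.261, 3.13, 0.001]
contact_force: [-4.4, -2.4, 18.5]
grip_width: 0.038
gripper_force: 82.5
```

```bash
python3 -c "
from held import *
held(0)"; cp pics/h_scene_13*.png pics/end.png
```

```text
{'clock': 13.133, 'tcp_pos': [0.489, 0.153, 0.054], 'orientation': [-0.261, 3.13, 0.001], 'contact_force': [-4.395, -2.444, 18.482], 'grip_width': 0.038, 'gripper_force': 82.547, 'joints': [-0.667, 0.518, 0.303, 2.103, -0.283, 0.558, 1.577]}
R [[-0.9862, -0.1656, 0.0004], [-0.1656, 0.9862, 0.0007], [-0.0005, 0.0006, -1.0]]
scene all 694 lo [-0.0991 -0.0393 -0.0258] hi [0.0551 0.0393 0.0398]
scene blocks- 352 lo [-0.0994 -0.0384 -0.0269] hi [-0.0679  0.0389  0.0399]
side all 710 lo [-0.1    -0.0379 -0.0263] hi [0.0955 0.039  0.0396]
side blocks+ 80 lo [ 0.0685  0.0018 -0.0264] hi [0.0988 0.0258 0.0249]
side blocks- 314 lo [-0.1003 -0.0329 -0.0271] hi [-0.067   0.0367  0.0397]
wrist all 33534 lo [-0.0323 -0.0383 -0.0224] hi [0.0978 0.0384 0.0273]
wrist blocks+ 15750 lo [ 0.0665 -0.0211 -0.0226] hi [ 0.0981  0.0218 -0.004 ]
```

View pics/end.png

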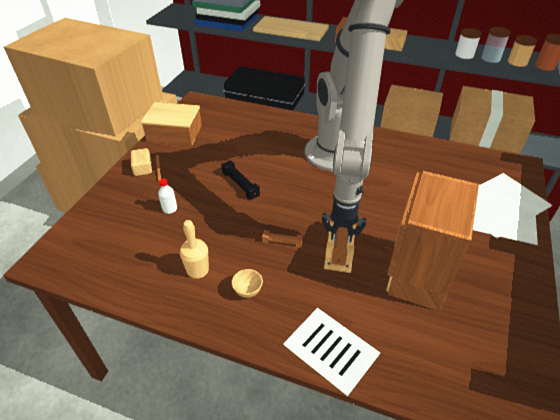

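The blank sits in both saddles at about (340,245), with the door shut and the bystanders untouched. The push is about 18 N and the side force about 1.7 N, so both cheeks are bearing.

```bash
python3 -c "
from h import *
print(r.hand_in())"
```

```text
the job is handed in; nothing more can be done
None
```

I handed in the job with the door shut on its catch and the blank held pressed in both V-saddles at about 18 N, with an estimated 10 N or more on each side. I left the bowl, mallet and glue bottle alone; the hand-in returned no verdict.

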